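# Shut and latch the sample counter

## Task

The pot is loaded in the bench sample counter: shut its lid fully, then turn the lever on the lid a quarter turn clockwise (seen from above) until it drops into its locked detent. Leave the pot in its well and the things standing around where they are.

Things in the scene. Friction and masses are not known exactly. Their poses are not given: they have to be found in the camera images.
- counter: Sample counter: white box-shaped bench instrument, fixed, 225 (x) x 174 (y) mm, rim 88 mm high. Origin under its middle on the bench top, z up. -x: sloping grey console with blank display, to 66 mm high. +y long side: the lid's hinge, its axis parallel to x at y = +90 mm, z = 94 mm. -y: latch side.
- lid (a joint): Lid angle, rad: 0 = fully shut, 1.57 = upright; stop at 1.85. White plate 158 mm along the hinge (middle at counter x = +25 mm), from 3 to 175 mm out from the hinge axis, 12 mm thick; shut, its upper face is 103 mm above the bench. Stiff hinge: it stays where it is left; about 3 N at the free edge moves it, so it must be pushed all the way down.
- lid_edge (a point): Middle of the lid's free edge (end of a finger lip 70 mm wide), 183 mm from the hinge axis. Axes of the lid: x along the hinge (as the counter's x), -y from hinge to free edge, z out of its upper (outer) face, which lies 6 mm above this point.
- latch (a joint): Latch angle, rad: 0 = unlocked, lever points at the hinge; 1.57 = locked (it rests at 1.52 or more), lever turned clockwise seen from above to point along counter +x, away from the console. Stops at both ends. Its sprung cam rises to 1.1 rad, then falls: past about 1.3 rad it snaps home by itself; let go before that, it may slide back. Under 5 N at the tip turns it.
- latch_drop (a joint): Height of the lever on its cam, m: 0 at the unlocked end, about +0.003 at the top of the cam (1.1 rad), about -0.003 when dropped into the locked detent.
- lever_pivot (a point): On the latch axis (square to the lid) at half height of the dark steel lever bar: 145 mm from the hinge axis, midway along the lid, 19 mm above the lid's upper face (+ latch_drop). Under it a steel rosette 54 mm across; hub 27 mm across. A tongue under the lid turns with the lever: if turned before the lid is shut, it strikes the case and the lid cannot shut.
- lever_tip (a point): Centre of the lever's round end (17 mm across, 17 mm high), 63 mm from the pivot, same height. The bar is 14 mm wide and 12 mm high with a free gap of 12 mm between it and the lid. It stands on the lid's outer face.
- sample_pot: White pot with a blue cap, 32 mm across, 58 mm high, standing in the round well inside the chamber, its cap about 20 mm above the metal block and clear below the shut lid. Origin at the middle of its underside.
- well (a point): Middle of the floor of the well the pot stands in, 21 mm above the bench.
- tape_roll: Bystander: cream tape roll lying flat, 61 mm across, 19 mm high. Origin under its middle.
- brown_pot: Bystander: small brown glass pot, 27 mm across, 52 mm high. Origin under its middle.
- timer: Bystander: white bench timer standing on edge, 66 mm wide and high, 16 mm thick. Origin under its middle.

How it is judged:
On the way, in this order (a step that is already met when the one before it is completed fails the run):
1. the lid is fully shut with the latch still unlocked (value of joint lid below 0.03 rad and value of joint latch below 1 rad), for 0.1 s.
2. the lever has been turned and has dropped into its locked detent (value of joint lid below 0.03 rad and value of joint latch above 1.45 rad and value of joint latch_drop below -0.001 m), for 0.2 s.
At the end, for the whole second after the job is handed in: The lid is fully shut (within 0.03 rad), the lever is in its locked detent (at least 1.45 rad, dropped at least 1 mm below its unlocked height), and the pot stands upright in its well (within 6 mm of its floor centre) (all of step 2 and distance between sample_pot and well below 0.006 m and angle between sample_pot's own z axis and vertical below 0.15 rad); the robot touches nothing.
It fails at once if a bystander (tape roll, brown pot, timer) is pushed more than 30 mm or knocked over (distance of any of tape_roll, brown_pot, timer from where it was at the start of the episode above 0.03 m or angle between any of brown_pot, timer's own z axis and vertical above 0.6 rad).
It fails at once if the pot is lifted out of its well (distance between sample_pot and well above 0.03 m).
It also fails if it takes over 45 s, if anything falls off the work surface, if the arm or the gripper's body presses on something with over 40 N, if the wrist force passes 120 N, or if a joint passes its speed limit or range.

## Robot

A 6-joint arm with a two-finger parallel gripper is mounted at the origin on the work surface; the furniture and walls round the work are solid. World frame = base frame: x ahead of the robot, y to its left, z up, the work surface at z = 0. Lengths are in m, angles in rad, forces in N, time in s.
With the tool pointing down it reaches from about 0.3 to 1 m from the base axis. Payload 5.1 kg.
Tool frame: the origin (TCP) lies between the finger pads; the fingertips stand 22 mm ahead of it and the grasp point (between the pads) lies 3 mm ahead of it (manip.nose_length is the distance from the TCP to the fingertips, in m); z points along the fingers, y is the line along which they close (so a half turn about z gives the same grasp; the last joint's range is limited). The gripper opens to 95 mm and grips with 3 to 60 N. Pads are 20 mm wide; open, the fingers measure 119 mm over their backs; the gripper's body (75 mm by 180 mm) begins 59 mm behind the grasp point.
Start: joints at [-1.331, 0.124, 1.65, -0, 1.367, -0.083], TCP at [0.206, -0.616, 0.237] pointing down, gripper open.
Joint ranges: [-2.61, 2.61], [-1.02, 2.33], [0.03, 2.71], [-1.35, 4.49], [0.32, 2.68], [-2.91, 2.91]. Speed limits (rad/s): [2.57, 2.57, 3.14, 3.14, 3.14, 3.14].

## Interface

Orientations are given as a rotation vector (axis times angle).
In Python, from station import readout, capture, camera_model, hand_in, manip gives the robot as it stands. The module is installed in compiled form; this text tells all that it offers.
- The arm moves only by the shell command python3 -m jog 'ROWS' [OPENING] [FORCE]. ROWS is text: rows parted by semicolons, each of 4 numbers parted by spaces: the shift along the tool's x, y, z in m, then the turn about the tool's z in rad. In form: x y z turn; .... A call has exactly 10 rows; each row is the pose to reach, as a shift and turn from the pose commanded when the call began, along the tool's axes at that moment; what a row does not reach only later rows make up. A row lasts 1/10 s, in which the tool goes at most 50 mm and 8.59 degrees, less where a joint would pass 70% of its speed; a pose out of reach is approached as far as the arm can. A call with a gripper value outside its range is refused whole. OPENING is the opening, from 0 (shut) to 1 (fully open), set as the call begins (- or left out, the last holds). The fingers move at their own pace and stop on an object; FORCE is the grip in N (left out, the last holds). Time passes only in rows, so rows that repeat a pose let the fingers close, or fill a call up. It gives the time, the measured TCP pose, the force, the opening and the grip force at its end, in the units of the state.
- readout.observe(): the state, without advancing time (a new reading comes with each control period).
- capture(name): name is "scene" or "top" or "wrist"; returns the picture (400x640x3 uint8, red, green, blue); there is no depth.
- camera_model(name): a dict with "fx", "fy", "cx", "cy" (pixels), "world_from_camera" (4x4, takes a point from camera to world coordinates). Camera axes: x right, y down, z forward; pixel columns grow to the right and rows downward; lengths in m; the calibration is good to about 2 mm. A picture is of the moment at which its call begins: read the wrist's pose just before it. camera_model takes no time and is no camera call; for the wrist camera it gives the pose at the moment of the call.
- hand_in(): hands the job in; it is judged then, once.
The state is a dict: "time": time; "joint_positions": joint angles; "joint_vel": joint speeds; "joint_torque": joint torques, N m; "tcp_pos": TCP position; "ee_rot": TCP orientation; "force": force on the tool from outside, world axes, zero at the start; "ft_torque": the same for the moment, N m; "opening": finger opening in m; "grasp_force": force on a finger pad.
Only numpy, scipy, OpenCV 4.12 (cv2) and the standard library are available. Lean on these libraries where they do the work, as an engineer would, in place of code of your own. Each camera call takes 0.05 s, during which the arm holds its last target. There are 200 camera calls.

## Working session

There is one attempt and no reset: what is moved stays moved. The work goes in short steps, Python scripts to look and compute and a shell command to move; the robot and the scene stay as the last step left them, time stands still between calls to the robot, and variables do not carry over. Pictures are saved under pics/ and viewed, at most 10 in all, crops included, and the job is handed in when it is done.

```bash
mkdir -p pics; python3 - <<'E'
from station import *
import cv2,numpy as np
s=readout.observe();print(s['time'],s['tcp_pos'],s['ee_rot'],s['opening'],manip.nose_length)
for n in("scene","top"):
    cv2.imwrite(f"pics/{n}0.png",capture(n)[:,:,::-1])
    m=camera_model(n);print(n,m['fx'],m['cx'],m['cy'],np.round(m['world_from_camera'],3).tolist())
E
```

```text
0.0 [ 0.20601323 -0.61588469  0.23539043] [-3.09874930e+00 -5.04549293e-01  2.55377730e-04] 0.09444940971077873 0.022
scene 485.4178385024182 318.3388980328553 189.43701800719919 [[0.968, -0.203, 0.144, 0.269], [-0.249, -0.786, 0.565, -0.707], [-0.002, -0.583, -0.812, 1.119], [0.0, 0.0, 0.0, 1.0]]
top 414.7878660128009 320.1352717276544 205.47218104860457 [[-0.004, -0.992, 0.13, 0.298], [-1.0, 0.002, -0.016, 0.004], [0.016, -0.13, -0.991, 1.234], [0.0, 0.0, 0.0, 1.0]]
```

View pics/scene0.png

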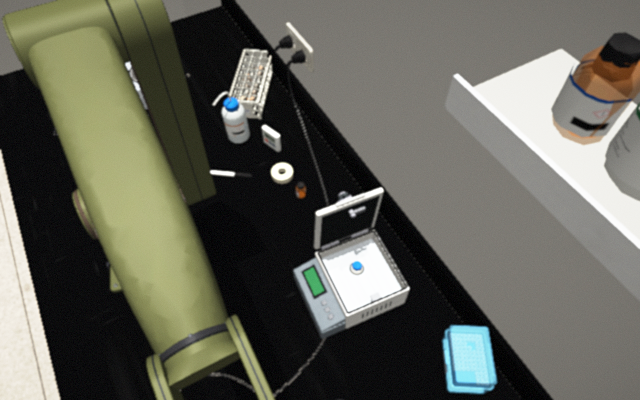

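View pics/top0.png

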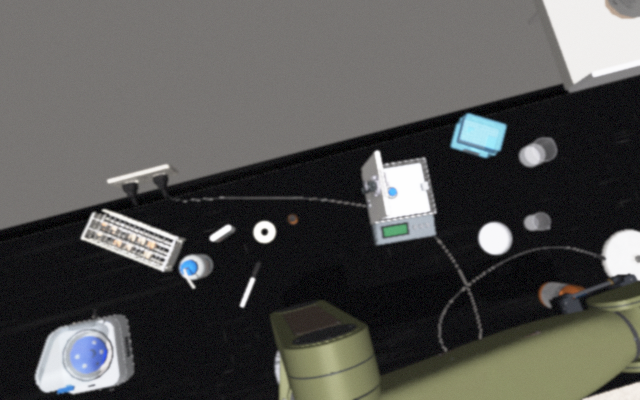

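The scene view shows the counter around (355,270) with its lid upright and the pot inside. In the top view it is around (400,200), console toward the robot and hinge on the left (+y). I'll enlarge both to measure it.

```bash
python3 - <<'E'
import cv2,numpy as np
a=cv2.imread('pics/top0.png')[140:260,340:460];b=cv2.imread('pics/scene0.png')[180:340,285:420]
cv2.imwrite('pics/z.png',np.hstack([cv2.resize(a,(396,396),interpolation=2),cv2.resize(b,(396,469),interpolation=2)[:396]]) if 0 else np.hstack([np.pad(cv2.resize(a,(360,360),interpolation=2),((0,120),(0,0),(0,0))),cv2.resize(b,(405,480),interpolation=2)]))
E
```

```text
(no output)
```

View pics/z.png

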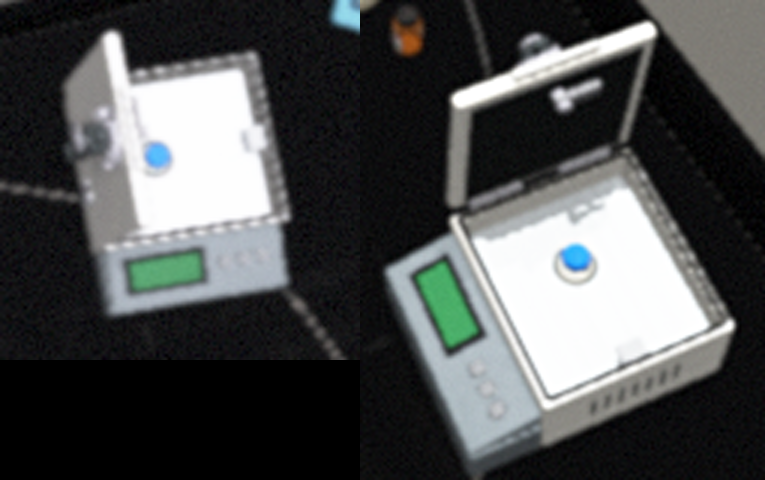

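The crops show the rim corners, the lid edge and the lever on the lid's outer face. Next I fit the counter's pose and lid angle to points from both views.

```bash
cat > geo.py <<'E'
import numpy as np
from scipy.optimize import least_squares
def proj(m,P):
    q=np.linalg.inv(m['world_from_camera'])@np.append(P,1);return np.array([m['fx']*q[0]/q[2]+m['cx'],m['fy']*q[1]/q[2]+m['cy']])
def lidpt(x,r,h,a): # h above hinge axis when shut
    return np.array([x,.09-r*np.cos(a)+h*np.sin(a)*1.0,.094+r*np.sin(a)+h*np.cos(a)])
def world(p,L):
    c,s=np.cos(p[2]),np.sin(p[2]);return np.array([p[0]+c*L[0]-s*L[1],p[1]+s*L[0]+c*L[1],L[2]])
E
python3 - <<'E'
from geo import *
from station import camera_model
T=camera_model('top');S=camera_model('scene')
t=lambda u,v:(340+u/3,140+v/3); s=lambda u,v:(285+(u-360)/3,180+v/3)
# p: x y yaw lid xr
ob=[(T,t(257,55),lambda p:(.1125,-.087,.088)),(T,t(290,217),lambda p:(p[4],-.087,.088)),
(S,s(733,325),lambda p:(.1125,-.087,.088)),(S,s(546,405),lambda p:(p[4],-.087,.088)),(S,s(452,217),lambda p:(p[4],.087,.088)),
(S,s(722,372),lambda p:(.1125,-.087,0)),
(S,s(452,97),lambda p:lidpt(-.054,.175,.009,p[3])),(S,s(652,25),lambda p:lidpt(.104,.175,.009,p[3])),
(T,t(105,35),lambda p:lidpt(.104,.175,.009,p[3])),(T,t(122,37),lambda p:lidpt(.104,.175,-.003,p[3])),
(T,t(140,237),lambda p:lidpt(-.054,.175,-.003,p[3]))]
f=lambda p:np.concatenate([proj(m,world(p,np.array(g(p))))-uv for m,uv,g in ob])
r=least_squares(f,[.5,-.2,0,1.5,-.05],loss='soft_l1');p=r.x
print(np.round(p,4));print(np.round(r.fun.reshape(-1,2),1).tolist())
for n,L in dict(edge=lidpt(.025,.183,.003,p[3]),pivot_up=lidpt(.025,.145,.028,p[3]),tip_up=lidpt(.025,.082,.028,p[3]),pivot_shut=lidpt(.025,.145,.028,0),tip_shut=lidpt(.025,.082,.028,0),edge_shut=lidpt(.025,.183,.003,0)).items(): print(n,np.round(world(p,L),3))
# direct triangulation of the front rim corner and lid corner as a check on heights
def ray(m,uv):
    W=m['world_from_camera'];d=W[:3,:3]@[(uv[0]-m['cx'])/m['fx'],(uv[1]-m['cy'])/m['fy'],1];return W[:3,3],d/np.linalg.norm(d)
for a,b in((t(257,55),s(733,325)),(t(290,217),s(546,405)),(t(105,35),s(652,25)),(t(157,155),s(576,257))):
    o,d=ray(T,a);q,e=ray(S,b);k=np.linalg.lstsq(np.c_[d,-e],q-o,rcond=None)[0];print('tri',np.round(o+k[0]*d,3),np.round(q+k[1]*e,3))
E
```

```text
[ 0.4616 -0.2435  0.1499  1.4842 -0.0481]
[[-0.8, -1.2], [-1.1, 0.3], [1.4, 0.8], [-0.2, 0.7], [0.4, -1.0], [-0.5, 0.2], [-2.1, -0.5], [-1.3, -0.6], [0.8, 0.7], [-0.0, -0.6], [5.5, -2.4]]
edge [ 0.475 -0.163  0.277]
pivot_up [ 0.471 -0.136  0.241]
tip_up [ 0.47  -0.13   0.178]
pivot_shut [ 0.495 -0.294  0.122]
tip_shut [ 0.485 -0.232  0.122]
edge_shut [ 0.5   -0.332  0.097]
tri [ 0.581 -0.313  0.095] [ 0.581 -0.313  0.095]
tri [ 0.427 -0.338  0.095] [ 0.427 -0.338  0.095]
tri [ 0.555 -0.144  0.264] [ 0.556 -0.144  0.264]
tri [ 0.489 -0.22   0.075] [ 0.487 -0.22   0.075]
```

```bash
python3 -m jog '0 0 -0.04 0;0 0 -0.08 0;0 0 -0.125 0.05;0.03 -0.025 -0.125 0.1;0.06 -0.05 -0.125 0.173;0.09 -0.075 -0.125 0.173;0.125 -0.104 -0.125 0.173;0.16 -0.133 -0.125 0.173;0.195 -0.162 -0.125 0.173;0.228 -0.19 -0.125 0.173' 0 20
cat >> geo.py <<'E'
def incounter(p,w):
    c,s=np.cos(p[2]),np.sin(p[2]);d=np.array(w)-[p[0],p[1],0];return np.array([c*d[0]+s*d[1],-s*d[0]+c*d[1],w[2]])
P=[.4616,-.2435,.1499]
def st():
    from station import readout
    from scipy.spatial.transform import Rotation as R
    s=readout.observe();M=R.from_rotvec(s['ee_rot']).as_matrix()
    print('t',s['time'],'tcp in counter',np.round(incounter(P,s['tcp_pos']),4),'yaw err',np.arctan2(M[1,0],M[0,0])-P[2],'F',np.round(s['force'],1))
E
python3 -c "from geo import *;st()"
```

```text
time: 1.1
tcp_pos: [0.3627, -0.362, 0.3611]
ee_rot: [-3.132, -0.235, 0.0]
force: [1.3, -0.6, -0.1]
opening: 0.0206
grasp_force: 0.0
t 1.1 tcp in counter [-0.1155 -0.1024  0.3611] yaw err -0.00021170947615209434 F [ 1.3 -0.6 -0.1]
```

```bash
python3 -m jog '0.025 -0.03 0 0;0.05 -0.06 0 0;0.08 -0.095 0 0;0.11 -0.13 0 0;0.14 -0.165 0 0;0.165 -0.195 0 0;0.19 -0.225 0 0;0.19 -0.225 0 0;0.19 -0.225 0 0;0.19 -0.225 0 0' >/dev/null
python3 - <<'E'
from geo import *
from station import *
import cv2
st();m=camera_model('wrist');im=capture('wrist')[:,:,::-1].copy();cv2.imwrite('pics/w1.png',im);print(m['fx'],m['world_from_camera'].round(3).tolist())
for n,L in dict(corner=lidpt(.104,.175,.009,1.484),c2=lidpt(-.054,.175,.009,1.484),pivot=lidpt(.025,.145,.028,1.484)).items():print(n,proj(m,world(P,L)).round())
E
```

```text
t 2.1 tcp in counter [0.0732 0.1202 0.3613] yaw err -0.0007911593306832998 F [ 0.7 -0.6  0.6]
306.6494694714257 [[0.147, -0.957, -0.252, 0.586], [-0.989, -0.142, -0.038, -0.103], [0.001, 0.254, -0.967, 0.51], [0.0, 0.0, 0.0, 1.0]]
corner [366. 169.]
c2 [360. 338.]
pivot [336. 247.]
```

View pics/w1.png

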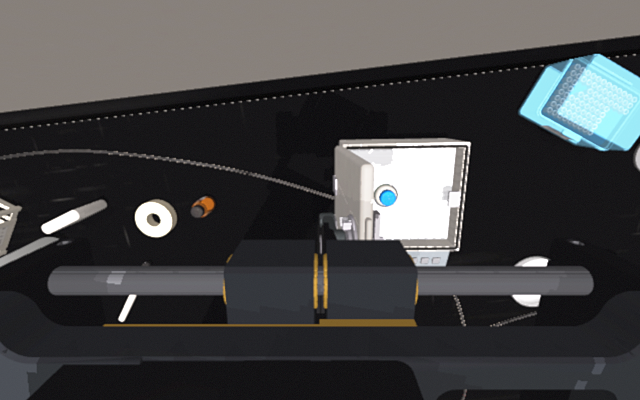

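The wrist picture shows the lid seen end-on at columns 345–375, rows 145–240, and the lever at about (340,225), near where I predicted. The tool is behind the lid and beside the lever, so I'll descend and start pushing.

```bash
python3 -m jog '0 0 0.03 0;0 0 0.06 0;0 0 0.09 0;0 0 0.09 0;0 0.01 0.09 0;0 0.02 0.09 0;0 0.03 0.09 0;0 0.0375 0.09 0;0 0.0375 0.09 0;0 0.0375 0.09 0' ; python3 -c "from geo import *;st()"
```

```text
time: 3.15
tcp_pos: [0.5221, -0.1507, 0.272]
ee_rot: [3.132, 0.234, 0.0]
force: [-0.8, 0.9, 1.2]
opening: 0.0004
grasp_force: 0.0
t 3.15 tcp in counter [0.0736 0.0827 0.272 ] yaw err -0.000714624355756005 F [-0.8  0.9  1.2]
```

```bash
python3 -m jog '0 0.01 0.002 0;0 0.019 0.0045 0;0 0.029 0.007 0;0 0.039 0.011 0;0 0.048 0.0155 0;0 0.0574 0.02 0;0 0.066 0.026 0;0 0.0745 0.032 0;0 0.083 0.038 0;0 0.083 0.038 0' ; python3 - <<'E'
from geo import *
from station import *
import cv2
st();cv2.imwrite('pics/s2.png',np.vstack([cv2.resize(capture('scene')[150:350,240:460,::-1],(660,600))])[:600])
E
```

```text
time: 4.15
tcp_pos: [0.5337, -0.233, 0.2317]
ee_rot: [-3.132, -0.233, 0.004]
force: [0.4, -0.7, 0.2]
opening: 0.0005
grasp_force: 0.0
t 4.15 tcp in counter [ 0.0728 -0.0004  0.2317] yaw err -0.0011297520725973287 F [ 0.4 -0.7  0.2]
```

View pics/s2.png

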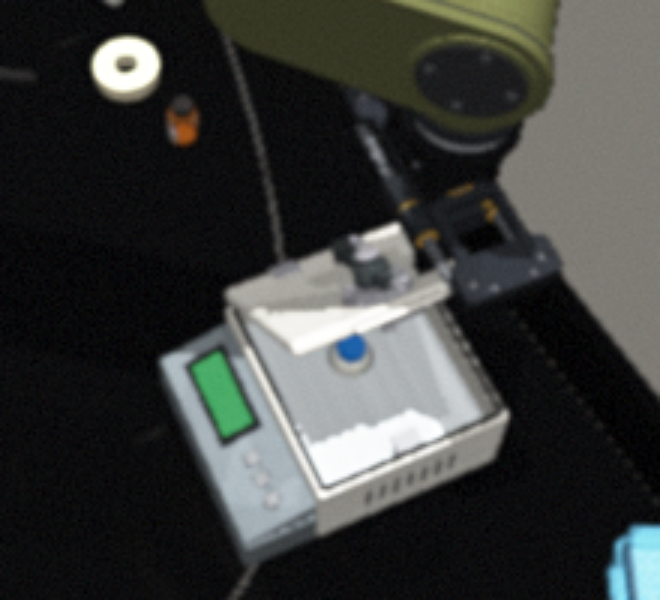

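The lid is about half shut and following the fingers, with the lever still pointing at the hinge. I'll continue along the arc.

```bash
python3 -m jog '0 0.0115 0.011 0;0 0.0215 0.0225 0;0 0.03 0.036 0;0 0.038 0.049 0;0 0.044 0.0635 0;0 0.049 0.078 0;0 0.0515 0.088 0;0 0.053 0.096 0;0 0.053 0.1 0;0 0.053 0.1 0' ; python3 -c "from geo import *;st()"
```

```text
time: 5.2
tcp_pos: [0.5421, -0.2843, 0.1331]
ee_rot: [-3.132, -0.235, 0.001]
force: [-0.5, -0.3, -1.3]
opening: 0.0006
grasp_force: 0.0
t 5.2 tcp in counter [ 0.0735 -0.0524  0.1331] yaw err 0.00012792044986018047 F [-0.5 -0.3 -1.3]
```

```bash
python3 -m jog '0 0 0.002 0;0 0 0.004 0;0 0 0.006 0;0 0 0.008 0;0 0 0.009 0;0 0 0.01 0;0 0 0.011 0;0 0 0.011 0;0 0 0.011 0;0 0 0.011 0' ; python3 -c "from geo import *;st()"
```

```text
time: 6.2
tcp_pos: [0.5424, -0.2846, 0.1251]
ee_rot: [-3.133, -0.235, 0.0]
force: [-4.1, 3.3, 9.7]
opening: 0.0005
grasp_force: 5.3
t 6.2 tcp in counter [ 0.0738 -0.0528  0.1251] yaw err -2.0194970807685397e-05 F [-4.1  3.3  9.7]
```

```bash
python3 -m jog '0 0 0.002 0;0 0 0.003 0;0 0 0.003 0;0 0 0.003 0;0 0 -0.02 0;0 0 -0.05 0;0 -0.01 -0.09 0;-0.03 -0.03 -0.12 0;-0.05 -0.03 -0.12 0;-0.05 -0.03 -0.12 0' ; python3 - <<'E'
from geo import *
from station import *
import cv2
st();m=camera_model('wrist');im=capture('wrist')[:,:,::-1];s=capture('scene')[:,:,::-1]
cv2.imwrite('pics/w3.png',np.vstack([cv2.resize(im[100:280,220:540],(640,360))])) 
S=camera_model('scene');c=cv2.resize(s[200:330,290:420],None,fx=3,fy=3)
cv2.imwrite('pics/c3.png',np.hstack([cv2.resize(im[120:270,310:510],None,fx=2,fy=2),np.zeros((300,10,3),np.uint8),c[:300]]))
for n,L in dict(pivot=lidpt(.025,.145,.028,0),tip=lidpt(.025,.082,.028,0),corner=lidpt(.104,.175,.009,0),c2=lidpt(-.054,.175,.009,0),edge=lidpt(.025,.183,.009,0)).items():
  a=proj(m,world(P,L));b=proj(S,world(P,L));print(n,'wrist',((a-[310,120])*2).round(),'scene',((b-[290,200])*3+[410,0]).round())
E
```

```text
time: 7.2
tcp_pos: [0.4876, -0.2627, 0.2443]
ee_rot: [3.131, 0.234, 0.003]
force: [-0.2, -0.7, -0.6]
opening: 0.0008
grasp_force: 0.0
t 7.2 tcp in counter [ 0.0229 -0.0228  0.2443] yaw err -0.0009629254943991361 F [-0.2 -0.7 -0.6]
pivot wrist [ 90. 150.] scene [654. 254.]
tip wrist [-48. 150.] scene [617. 184.]
corner wrist [156. -29.] scene [764. 261.]
c2 wrist [140. 288.] scene [573. 340.]
edge wrist [164. 140.] scene [675. 309.]
```

View pics/c3.png

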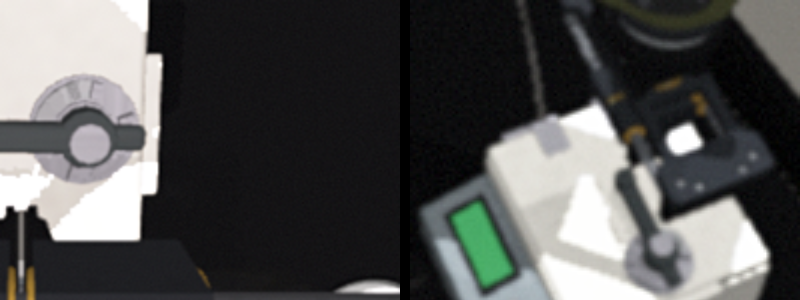

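The lid lies flat on the case and the lever still points at the hinge. In the wrist crop the bar axis is at row 135 against 150 predicted, and the scene crop agrees, so the pivot is about 6 mm further in +x than fitted. I'll take x=0.031, y=-0.055 and descend beside the lever.

```bash
python3 -m jog '-0.013 -0.009 0 0;-0.025 -0.018 0 0;-0.025 -0.018 0 0;-0.025 -0.018 0.03 0;-0.025 -0.018 0.06 0;-0.025 -0.018 0.09 0;-0.025 -0.018 0.105 0;-0.025 -0.018 0.112 0;-0.025 -0.018 0.112 0;-0.025 -0.018 0.112 0' ; python3 - <<'E'
from geo import *
st()
# finger centre in lever frame: 0.05 along the bar, q behind its axis; tool shifts from start x0,y0, turn = latch angle
x0,y0=-.002,-.005
for th in np.arange(0,1.66,.1):
    u=np.array([np.sin(th),np.cos(th)]);n=np.array([np.cos(th),-np.sin(th)])
    c=np.array([.031,-.055])+.05*u-.0178*n
    print(round(th,2),'x %.4f y %.4f'%(c[0]-x0,-(c[1]-y0)))
E
```

```text
time: 8.3
tcp_pos: [0.462, -0.249, 0.132]
ee_rot: [3.131, 0.235, 0.003]
force: [-0.2, 0.1, -0.5]
opening: 0.0005
grasp_force: 0.0
t 8.3 tcp in counter [-0.0004 -0.0055  0.132 ] yaw err -8.593447054525138e-05 F [-0.2  0.1 -0.5]
0.0 x 0.0152 y -0.0000
0.1 x 0.0203 y -0.0015
0.2 x 0.0255 y -0.0025
0.3 x 0.0308 y -0.0030
0.4 x 0.0361 y -0.0030
0.5 x 0.0414 y -0.0024
0.6 x 0.0465 y -0.0013
0.7 x 0.0516 y 0.0003
0.8 x 0.0565 y 0.0024
0.9 x 0.0611 y 0.0050
1.0 x 0.0655 y 0.0080
1.1 x 0.0695 y 0.0115
1.2 x 0.0732 y 0.0153
1.3 x 0.0764 y 0.0195
1.4 x 0.0792 y 0.0240
1.5 x 0.0816 y 0.0287
1.6 x 0.0835 y 0.0337
```

```bash
python3 -m jog '0.007 0 0 0;0.0137 0 0 0;0.019 -0.0015 0 0.1;0.024 -0.0025 0 0.2;0.0293 -0.003 0 0.3;0.0346 -0.003 0 0.4;0.04 -0.0024 0 0.5;0.045 -0.0013 0 0.6;0.045 -0.0013 0 0.6;0.045 -0.0013 0 0.6' ; python3 - <<'E'
from geo import *
from station import *
import cv2
st();cv2.imwrite('pics/s4.png',cv2.resize(capture('scene')[200:330,290:420,::-1],(520,520)))
E
```

```text
time: 9.3
tcp_pos: [0.506, -0.2405, 0.1312]
ee_rot: [3.063, -0.698, 0.002]
force: [-1.5, -0.3, 0.2]
opening: 0.0005
grasp_force: 0.0
t 9.3 tcp in counter [ 0.0444 -0.0036  0.1312] yaw err -0.597991452651971 F [-1.5 -0.3  0.2]
```

View pics/s4.png

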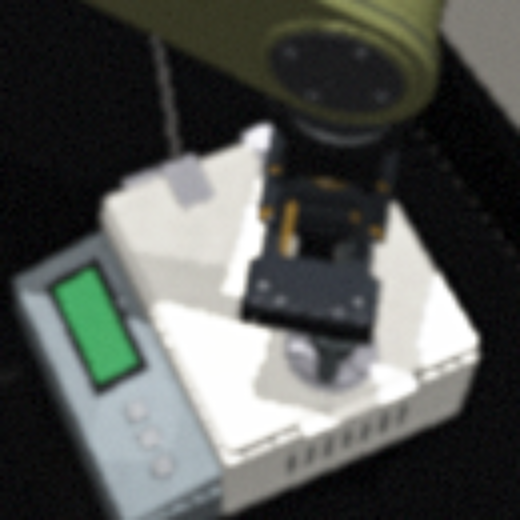

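The fingers are at the lever, with its turned hub end visible at about (330,360) and the lid shut. I'll continue the arc.

```bash
python3 -m jog '0.0051 -0.0015 0 0.1;0.0103 -0.0025 0 0.2;0.0156 -0.003 0 0.3;0.0209 -0.003 0 0.4;0.0262 -0.0024 0 0.5;0.0313 -0.0013 0 0.6;0.0364 0.0003 0 0.7;0.0413 0.0024 0 0.8;0.0459 0.005 0 0.9;0.048 0.006 0 0.94' ; python3 -c "from geo import *;st()"
```

```text
time: 10.35
tcp_pos: [0.5454, -0.2657, 0.1304]
ee_rot: [-2.41, 2.014, 0.006]
force: [-3.8, 7.1, 3.9]
opening: 0.0003
grasp_force: 3.5
t 10.35 tcp in counter [ 0.0796 -0.0345  0.1304] yaw err -1.5421185458276312 F [-3.8  7.1  3.9]
```

```bash
python3 -m jog '0.002 0 0 0.03;0.003 0 0 0.03;0.003 0 0 0.03;0.003 0 0 0.03;-0.008 0 0 0.03;-0.016 0 0 0.03;-0.016 0 -0.03 0.03;-0.03 0 -0.07 0.03;-0.06 0 -0.11 0.03;-0.09 0 -0.15 0.03' ; python3 - <<'E'
from geo import *
from station import *
import cv2
st();s=capture('scene')[200:330,290:420,::-1];t=capture('top')[140:260,340:460,::-1];w=capture('wrist')[:,:,::-1]
cv2.imwrite('pics/s5.png',np.hstack([cv2.resize(s,(400,400)),cv2.resize(w,(400,400))]))
E
```

```text
time: 11.35
tcp_pos: [0.5292, -0.1775, 0.282]
ee_rot: [2.382, -2.049, 0.001]
force: [0.9, -0.3, -0.3]
opening: 0.0001
grasp_force: 0.0
t 11.35 tcp in counter [0.0767 0.0552 0.282 ] yaw err -1.5707026132941713 F [ 0.9 -0.3 -0.3]
```

View pics/s5.png

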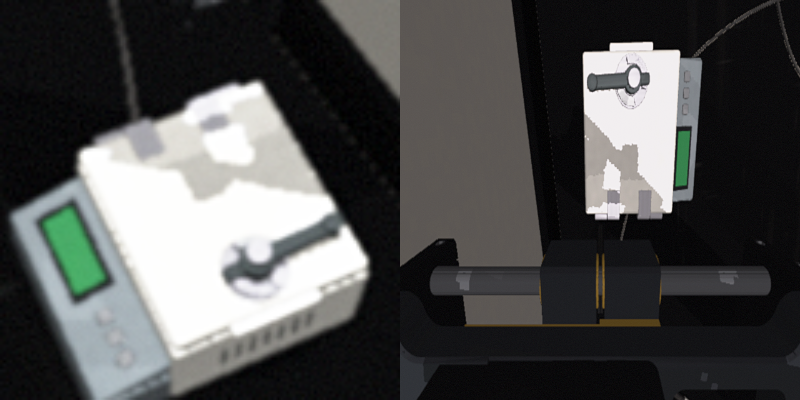

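The lever now points along counter +x: wrist view tip (592,82), hub (633,78), parallel to the lid edge within about 0.05 rad. The lid is flat and the gripper is clear, so I'll hand in.

```bash
python3 -c "
from station import *
print(hand_in())"
```

```text
the job is handed in; nothing more can be done
None
```

I shut the lid fully, turned the lever to its locked position (about 1.52 rad by the last wrist picture), and backed the gripper clear before handing in at about 11.5 s; I couldn't read the latch drop directly, and the hand-in gave no verdict.

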